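# Turn two sample tubes out of the drum dispenser and put them on the balance

### The arm

A 6-joint arm with a two-finger parallel gripper is mounted at the origin on the work surface. World frame = base frame: x ahead of the robot, y to its left, z up, the work surface at z = 0. Lengths are in m, angles in rad, forces in N, time in s.
With the tool pointing down it reaches from about 0.35 to 0.975 m from the base axis. Payload 4.9 kg.
Tool frame: the origin (TCP) lies on the front face of the gripper's body, between the roots of the fingers; the fingertips stand ctrl.tip_extent ahead of it and the grasp point (between the pads) lies 54 mm ahead of it (ctrl.tip_extent is the distance from the TCP to the fingertips, in m); z points along the fingers, y is the line along which they close (so a half turn about z gives the same grasp; the last joint's range is limited). The gripper opens to 85 mm and grips with 20 to 120 N. Pads are 22 mm wide; open, the fingers measure 114 mm over their backs; the gripper's body (76 mm by 85 mm) begins 54 mm behind the grasp point. The pads swing forward as they close: fully open they stand 13 mm farther back than shut.
Start: joints at [-1.397, 0.053, 1.613, -0, 1.476, -0.119], TCP at [0.18, -0.598, 0.304] pointing down, gripper open.
Joint ranges: [-3.01, 3.01], [-1.01, 2.22], [0.06, 2.58], [-1.02, 4.17], [0.09, 2.62], [-3.14, 3.14]. Speed limits (rad/s): [2.57, 2.57, 3.14, 3.14, 3.14, 3.14].

### API

Orientations are given as a rotation vector (axis times angle).
In Python, from station import ctrl gives the robot as it stands.
- The arm moves only by the tool apply_moves, never from a script. Its argument "rows" is one flat list of numbers, 6 for each row, row after row: the shift along the tool's x, y, z normalised to -1 to 1, where 1 is 0.6 m, then the turn, a rotation vector about the tool's x, y, z normalised to -1 to 1, where 1 is 90 degrees. A call has 1 to 20 rows; each row is the pose to reach, as a shift and turn from the pose commanded when the call began, along the tool's axes at that moment; what a row does not reach only later rows make up. A row lasts 1/10 s, in which the tool goes at most 50 mm and 8.59 degrees, less where a joint would pass 70% of its speed; a pose out of reach is approached as far as the arm can. A call with a number of a shift or a turn outside -1 to 1 is refused whole. A call with a gripper value outside its range is refused whole. "grip" is the opening, from 0 (shut) to 1 (fully open), set as the call begins (left out, the last holds). The fingers move at their own pace and stop on an object; "grip_force" is the grip in N (left out, the last holds). Time passes only in rows, so rows that repeat a pose let the fingers close. It gives the time, the measured TCP pose, the force, the opening and the grip force at its end, in the units of the state.
- ctrl.get_obs(): the state, without advancing time (a new reading comes with each control period).
- ctrl.get_image(name): name is "side" or "top"; returns (picture, depth): 480x640x3 uint8, blue, green, red; 480x640 float32, m along the optical axis (not along the pixel's ray), 0 where there is no reading.
- ctrl.camera_model(name): a dict with "mtx" (3x3 intrinsics, pixels), "R" (3x3) and "t" (3): a world point X has camera coordinates R X + t. Camera axes: x right, y down, z forward; pixel columns grow to the right and rows downward; lengths in m; the calibration is good to about 2 mm. A picture is of the moment at which its call begins. camera_model takes no time and is no camera call.
- ctrl.finish_job(): hands the job in; it is judged then, once.
The state is a dict: "t": time; "q": joint angles; "dq": joint speeds; "effort": joint torques, N m; "tool_pos": TCP position; "tool_rot": TCP orientation; "contact_force": force on the tool from outside, world axes, zero at the start; "wrist_torque": the same for the moment, N m; "opening": finger opening in m; "grip_force": force on a finger pad.
Only numpy, scipy, OpenCV 4.12 (cv2) and the standard library are available. Lean on these libraries where they do the work, as an engineer would, in place of code of your own. Each camera call takes 0.05 s, during which the arm holds its last target. There are 200 camera calls.

### The job

Put the empty white tray on the bench under the tube dispenser's chute, and turn the dispenser's crank slowly, clockwise as seen from the crank, until two tubes have dropped into the tray, one at a time: each must lie still in the tray before the next one drops, and the others stay in the drum. Then lift the tray and set it gently, level and well centred, on the balance's pan with both tubes lying in it, and let go. Leave the other things on the bench where they are.

Things in the scene. Friction and masses are not known exactly. Their poses are not given: they have to be found in the camera images.
- dispenser: Tube dispenser, fixed: six-pocket white drum on a level axis in a clear round housing, 164 mm across, 126 mm long between end plates, 232 mm high, on a grey base 134 x 172 mm. Crank on the robot's side, steel chute on one side. Origin on the bench under the drum's middle; x along the drum's axis, from the crank end into the housing; y away from the chute; z up. End plates at x = -63 and 63 mm.
- drum_center (a point): Middle of the drum, on its axis, 150 mm above the bench; axes as body dispenser.
- drum (a joint): Turn of drum and crank (rad). Grows clockwise seen from the crank side, top going towards the chute; a stop at -0.2 bars the way back. Starts within 0.07 of 0. Stays where left; friction about 2 N at the crank. Pockets are 1.047 rad apart; each tube drops when its pocket reaches the opening: tube_1 near 1.0, tube_2 near 2.05, tube_3 near 3.1.
- crank_grip (a point): Middle of the crank's free-spinning black handle, a round bar 22 mm across, 55 mm long, parallel to the drum's axis (use only the position). It runs on a circle of 70 mm radius about the axis, at x = -121.5 mm of body dispenser; at joint 0 it stands 60 degrees from straight up on the side away from the chute, and goes over the top towards the chute. The flat crank arm is at x = -80 to -90 mm.
- chute_lip (a point): Middle of the chute's lower edge, on its upper face: 52 mm above the bench, 112 mm from the drum's axis towards -y of body dispenser. The chute is 124 mm wide along the axis, with 26 mm cheeks, and slopes down at 24 degrees. About 48 mm are free below the lip. Tubes roll off it along -y.
- under_chute (a point): Point on the bench 39 mm beyond the chute's lip (151 mm from the drum's axis): the tray's centre belongs here. Axes as body dispenser.
- tray: Loose open white tray, 146 mm (x) by 100 mm (y), 38 mm high, walls and floor 3 mm, about 0.25 kg. Origin at the centre of its underside, z up. Its grip, on the -y long side, goes on the side away from the dispenser. The rim passes under the chute's lip with 10 mm to spare, but not straight down past the lip: lower it to the bench farther out, then slide it under.
- tray_grip (a point): Where to hold the tray: a flat upright block amid the -y long side, 70 mm long (tray x), 12 mm thick (tray y), its top 80 mm above the tray's underside and 42 mm above the rim. The point is 64 mm above the underside, 52 mm from the tray's centre. Axes as the tray's.
- pan (a point): Balance, fixed: white body 235 x 200 mm, with a square steel pan 180 x 180 mm. This point is the centre of the pan's upper face, 76 mm above the bench; axes along the pan's sides, display on its -x side.
- balance: The balance's body; its origin is on the bench under the pan's centre.
- tube_1: First tube to drop: a closed, stiff, empty sample tube with a grey cap, 30 mm across and 110 mm long, 35 g; origin in its middle, x along its length. All four tubes are alike and start in neighbouring pockets of the drum, two more pockets being empty.
- tube_2: Second tube to drop, like tube_1.
- tube_3: Third in turn, like tube_1; it must stay in the drum.
- tube_4: Fourth in turn, like tube_1; it must stay in the drum.
- amber_bottle: Bystander: amber glass bottle with a blue cap, 86 mm across, 190 mm high; origin at the centre of its underside.
- clear_bottle: Bystander: clear glass bottle with a blue cap, 70 mm across, 150 mm high; origin at the centre of its underside.
- beaker: Bystander: clear glass beaker, 70 mm across, 90 mm high; origin at the centre of its underside.
- column_carton: Bystander: long narrow carton 270 x 55 x 36 mm with a steel column lying on it (54 mm high in all); origin at the centre of its underside.
- solvent_can: Bystander: white plastic jar with a grey lid, 64 mm across, 110 mm high; origin at the centre of its underside.
- vial_rack: Bystander: white vial rack 120 x 80 x 30 mm, with vials to 46 mm high; origin at the centre of its underside.
There are look-alikes about, which are no part of the job. Leave any turquoise look-alike of the tray alone.

How it is judged:
On the way, in this order (a step that is already met when the one before it is completed fails the run):
1. the tray stands on the bench under the chute, the tubes still in the drum (horizontal distance between tray and under_chute below 0.03 m and height (world z) of tray below 0.004 m and angle between tray's own z axis and vertical below 0.06 rad and distance between each of tube_1, tube_2, tube_3, tube_4 and drum_center below 0.075 m), for 0.2 s.
2. the first tube lies still in the tray while the second is still in the drum (x of tube_1 in the frame of tray between -0.07 and 0.07 m and y of tube_1 in the frame of tray between -0.05 and 0.05 m and z of tube_1 in the frame of tray between 0.005 and 0.045 m and linear speed of tube_1 below 0.05 m/s and distance between each of tube_2, tube_3, tube_4 and drum_center below 0.075 m), for 0.3 s.
3. the second tube lies still in the tray too, the other two still in the drum (x of tube_1 in the frame of tray between -0.07 and 0.07 m and y of tube_1 in the frame of tray between -0.05 and 0.05 m and z of tube_1 in the frame of tray between 0.005 and 0.045 m and linear speed of each of tube_1, tube_2 below 0.05 m/s and x of tube_2 in the frame of tray between -0.07 and 0.07 m and y of tube_2 in the frame of tray between -0.05 and 0.05 m and z of tube_2 in the frame of tray between 0.005 and 0.045 m and distance between each of tube_3, tube_4 and drum_center below 0.075 m), for 0.3 s.
At the end, for the whole second after the job is handed in: The tray stands level (within 0.06 rad) on the balance's pan, its centre within 30 mm of the pan's centre, at rest and released, with tube_1 and tube_2 lying still inside it; tube_3 and tube_4 are still in the drum (centres within 75 mm of site drum_center) (all of step 3 and horizontal distance between tray and pan below 0.03 m and z of tray in the frame of pan between -0.004 and 0.004 m and angle between tray's own z axis and vertical below 0.06 rad and linear speed of tray below 0.02 m/s); the robot touches nothing.
It fails at once if a third tube leaves the drum (distance between any of tube_3, tube_4 and drum_center above 0.085 m).
It fails at once if the tray is slammed or pressed on the balance (over 80 N) (contact force between tray and balance above 80 N).
It fails at once if a bystander is moved by more than 30 mm (distance of any of amber_bottle, clear_bottle, beaker, column_carton, solvent_can, vial_rack from where it was at the start of the episode above 0.03 m).
It also fails if it takes over 72 s, if anything falls off the work surface, if the arm or the gripper's body presses on something with over 40 N, if the wrist force passes 120 N, or if a joint passes its speed limit or range.

## Working session

There is one attempt and no reset: what is moved stays moved. The work goes in short steps, Python scripts to look and compute and a tool call to move; the robot and the scene stay as the last step left them, time stands still between calls to the robot, and variables do not carry over. Pictures are saved under pics/ and viewed, at most 10 in all, crops included, and the job is handed in when it is done.

Besides the shell and the picture viewer there is one more tool, called in YAML: its name, and indented under it one key for each argument. apply_moves: Moves the arm, as the interface text tells. Its arguments: {"type":"object","properties":{"rows":{"type":"array","items":{"type":"number"}},"grip":{"type":"number"},"grip_force":{"type":"number"}},"required":["rows"]}

```bash
ls; mkdir -p pics
python3 - <<'E'
from station import ctrl
import cv2,numpy as np
for n in("side","top"):
    im,d=ctrl.get_image(n); cv2.imwrite(f"pics/{n}0.png",im); np.savez(f"/tmp/{n}0.npz",im=im,d=d)
    m=ctrl.camera_model(n); print(n,m["mtx"].round(1).tolist(),m["R"].round(3).tolist(),m["t"].round(3).tolist())
o=ctrl.get_obs(); print(o, ctrl.tip_extent)
E
```

```text
pics
side [[515.8, 0.0, 316.3], [0.0, 515.8, 238.7], [0.0, 0.0, 1.0]] [[-0.843, -0.538, 0.021], [-0.367, 0.545, -0.754], [0.394, -0.643, -0.657]] [0.429, 0.289, 1.234]
top [[559.6, 0.0, 324.1], [0.0, 559.6, 234.3], [0.0, 0.0, 1.0]] [[-0.01, -1.0, -0.008], [-0.998, 0.011, -0.062], [0.062, 0.007, -0.998]] [-0.018, 0.51, 1.52]
{'t': 0.1, 'q': array([-1.39699253e+00,  5.33337186e-02,  1.61417387e+00,  2.74227959e-05,
        1.47602023e+00, -1.19003281e-01]), 'dq': array([-0.00062467, -0.00282373, -0.00040776,  0.00067781, -0.00163289,
       -0.00041575]), 'effort': array([ 7.42798591e-06, -3.94905174e+01, -3.71365392e+01, -9.14140537e-05,
        3.93137496e-03,  1.30318540e-05]), 'tool_pos': array([ 0.18032845, -0.59796414,  0.30274899]), 'tool_rot': array([-3.10607041e+00, -4.58012610e-01,  4.03927466e-05]), 'contact_force': array([ 0.65552054, -0.50158401,  0.703116  ]), 'wrist_torque': array([ 0.04831426, -0.0130117 , -0.00778467]), 'grip_force': 0.0, 'opening': 0.08551842695290658} 0.0726
```

View pics/top0.png

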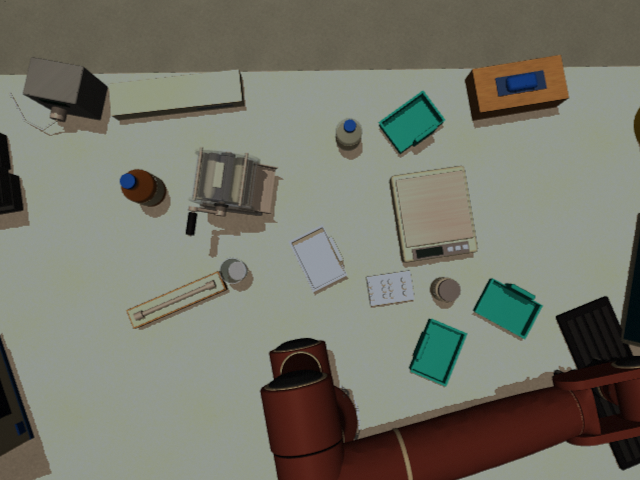

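View pics/side0.png

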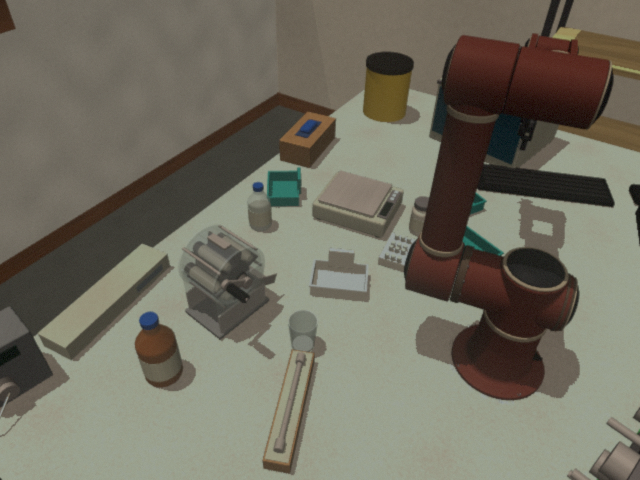

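The top view shows the dispenser at (228,182), its crank handle at (192,222) and its chute to the right at (265,190). The white tray is at (320,260) with its grip on the upper-right side, and the balance is at (434,212). Next I'll zoom in and get the 3D points.

```bash
cat > h.py <<'E'
import numpy as np,cv2
from station import ctrl
def load(n):
    z=np.load(f"/tmp/{n}0.npz"); return z["im"],z["d"]
def cloud(n,d):
    m=ctrl.camera_model(n); v,u=np.indices(d.shape)
    P=np.stack([u,v,np.ones_like(u)],-1)@np.linalg.inv(m["mtx"]).T*d[...,None]
    return (P-m["t"])@m["R"]
def ray(n,uv,z):
    m=ctrl.camera_model(n); uv=np.atleast_2d(uv)
    r=np.c_[uv,np.ones(len(uv))]@np.linalg.inv(m["mtx"]).T@m["R"]; c=-m["R"].T@m["t"]
    return c+r*((z-c[2])/r[:,2])[:,None]
E
python3 - <<'E'
from h import *
t,dt=load("top"); s,ds=load("side")
c=lambda im,x,y,w,h:cv2.resize(im[y:y+h,x:x+w],(400,300),interpolation=cv2.INTER_CUBIC)
cv2.imwrite("pics/zoom.png",np.vstack([np.hstack([c(t,170,135,120,90),c(s,160,215,140,105)]),np.hstack([c(t,280,220,80,60),c(t,375,155,120,90)])]))
for n,im,d,(x,y,w,h) in(("top",t,dt,(175,195,35,50)),("side",s,ds,(215,265,45,50))):
    P=cloud(n,d); g=im.max(2); k=np.zeros(g.shape,bool); k[y:y+h,x:x+w]=(g[y:y+h,x:x+w]<30)
    k&=(P[...,2]>.12); p=P[k]; v,u=np.nonzero(k); print(n,len(p),np.percentile(p,[5,50,95],axis=0).round(3).tolist(),u.min(),u.max(),v.min(),v.max())
P=cloud("top",dt)
for v,u in((260,318),(215,434),(300,250),(182,218),(185,205),(190,268),(290,390)): print((u,v),P[v,u].round(3))
# balance pan & tray by height
for name,(x,y,w,h),lo,hi in(("pan",(375,150,110,120),.066,.086),("bal",(375,150,110,120),.03,.09),("rim",(280,220,75,80),.028,.046),("grip",(280,220,75,80),.06,.09),("plates",(175,140,110,90),.225,.245),("chute",(250,150,40,80),.04,.11)):
    k=np.zeros(dt.shape,np.uint8); k[y:y+h,x:x+w]=((P[...,2]>lo)&(P[...,2]<hi))[y:y+h,x:x+w]
    n,l,st,ce=cv2.connectedComponentsWithStats(k); i=1+st[1:,4].argmax(); q=P[l==i]
    r=cv2.minAreaRect(q[:,:2].astype(np.float32)); print(name,len(q),np.median(q,0).round(4),[np.round(a,4) for a in r])
E
```

```text
top 172 [[0.505, 0.29, 0.192], [0.529, 0.298, 0.198], [0.551, 0.308, 0.203]] 186 196 212 234Traceback (most recent call last):
  File "<stdin>", line 7, in <module>
    return _quantile_unchecked(
        a, q, axis, out, overwrite_input, method, keepdims, weights)
    return _ureduce(a,
                    func=_quantile_ureduce_func,
    ...<5 lines>...
                    overwrite_input=overwrite_input,
                    method=method)
    r = func(a, **kwargs)
    result = _quantile(arr,
                       quantiles=q,
    ...<2 lines>...
                       out=out,
                       weights=wgt)
    slices_having_nans = np.isnan(arr[-1, ...])
                                  ~~~^^^^^^^^^
IndexError: index -1 is out of bounds for axis 0 with size 0
```

View pics/zoom.png

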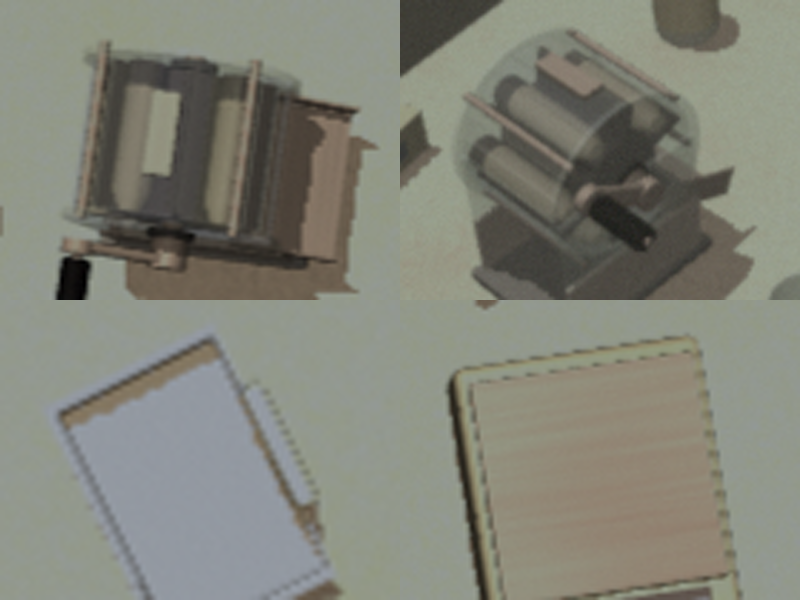

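The zoom shows the handle (black), tie rods at zoom (105,45)-(85,215) and (258,62)-(235,235), and the chute lip at zoom (352,108)-(330,260). I'll finish the numbers.

Run:
```python
from h import *
t,dt=load("top"); s,ds=load("side")
P=cloud("top",dt)
for v,u in((260,318),(215,434),(182,218),(185,205),(190,268),(290,390)): print((u,v),P[v,u].round(3))
for name,(x,y,w,h),lo,hi in(("pan",(375,150,110,120),.068,.084),("bal",(375,150,110,120),.03,.09),("rim",(280,220,75,80),.028,.046),("tray",(280,220,75,80),.02,.09),("grip",(280,220,75,80),.065,.09),("chute",(255,150,40,80),.04,.12)):
    k=np.zeros(dt.shape,np.uint8); k[y:y+h,x:x+w]=((P[...,2]>lo)&(P[...,2]<hi))[y:y+h,x:x+w]
    n,l,st,ce=cv2.connectedComponentsWithStats(k); i=1+st[1:,4].argmax(); q=P[l==i]
    r=cv2.minAreaRect(q[:,:2].astype(np.float32)); print(name,len(q),np.median(q,0).round(4),[np.round(a,4) for a in r])
def zp(x,y): return (170+x*.3,135+y*.3)
def line(a,b,z):
    p=ray("top",np.array([zp(*a),zp(*b)]),z); d=p[0]-p[1]; print(p.round(4).tolist(),np.degrees(np.arctan2(d[1],d[0])).round(2),np.linalg.norm(d).round(4))
for a in((95,130),(247,150),(110,60),(88,200)): 
    u,v=map(int,np.round(zp(*a))); print("rod",P[v,u].round(3))
line((105,45),(85,215),.232); line((258,62),(235,235),.232); line((352,108),(330,260),.055)
# white tray by colour
hsv=cv2.cvtColor(t,cv2.COLOR_BGR2HSV); print(hsv[260,318],hsv[280,300],t[260,318],t[320,280])
k=(t[...,0].astype(int)-t[...,1]>3).astype(np.uint8); k[:, :280]=0;k[:,360:]=0;k[:215]=0;k[300:]=0
n,l,st,ce=cv2.connectedComponentsWithStats(k); print(st[1:][st[1:,4]>50])
i=1+st[1:,4].argmax(); c=np.argwhere(l==i)[:,::-1].astype(np.float32); r=cv2.minAreaRect(c); print(r); b=cv2.boxPoints(r)
for z in(.003,.038): print(z,ray("top",b,z)[:,:2].round(4).tolist())
# handle: side view
k=(s.max(2)<28)[270:310,220:255]; v,u=np.nonzero(k); print(len(u),u.mean()+220,v.mean()+270)
m=ctrl.camera_model("side"); 
for z in(.18,.187,.195): print("side handle",ray("side",[u.mean()+220,v.mean()+270],z).round(4))
```

```text
(318, 260) [ 0.439 -0.006  0.007]
(434, 215) [ 0.553 -0.313  0.08 ]
(218, 182) [0.623 0.226 0.234]
(205, 185) [0.617 0.259 0.224]
(268, 190) [0.628 0.126 0.056]
(390, 290) [ 0.356 -0.198  0.047]
pan 4603 [ 0.5711 -0.3156  0.0765] [array([ 0.5715, -0.3184]), array([0.1953, 0.1865]), np.float64(8.5731)]
bal 6633 [ 0.5564 -0.3129  0.0747] [array([ 0.56  , -0.3186]), array([0.2361, 0.2039]), np.float64(8.0447)]
rim 341 [0.4257 0.0134 0.0383] [array([ 0.4439, -0.0055]), array([0.1523, 0.103 ]), np.float64(25.8491)]
tray 489 [ 0.4505 -0.015   0.0398] [array([ 0.4455, -0.0088]), array([0.1523, 0.1102]), np.float64(25.8193)]
grip 118 [ 0.4662 -0.0544  0.0798] [array([ 0.4666, -0.0537]), array([0.0693, 0.0107]), np.float64(25.9588)]
chute 841 [0.6331 0.1356 0.0633] [array([0.628 , 0.1323]), array([0.0556, 0.1252]), np.float64(82.0361)]
rod [0.647 0.279 0.209]
rod [0.631 0.168 0.207]
rod [0.697 0.266 0.214]
rod [0.596 0.284 0.206]
[[0.704, 0.2654, 0.232], [0.5819, 0.2793, 0.232]] -6.48 0.1229
[[0.6904, 0.1559, 0.232], [0.5664, 0.1725, 0.232]] -7.62 0.1251
[[0.689, 0.1054, 0.055], [0.5657, 0.1237, 0.055]] -8.46 0.1246
[107  22 161] [ 56  12 153] [161 153 147] [137 153 147]
[[ 289  225   58   67 1795]
 [ 330  238   12   22   51]]
((317.45263671875, 257.7782897949219), (55.75320053100586, 37.22378158569336), 63.90457534790039)
0.003 [[0.4927, 0.0756], [0.5371, -0.0174], [0.3981, -0.0835], [0.3541, 0.009]]
0.038 [[0.491, 0.0731], [0.5344, -0.0177], [0.3984, -0.0824], [0.3555, 0.008]]
0 nan nan
side handle [[nan nan nan]]
side handle [[nan nan nan]]
side handle [[nan nan nan]]<stdin>:22: RuntimeWarning: Mean of empty slice.
  ret = ret.dtype.type(ret / rcount)
<stdin>:24: RuntimeWarning: Mean of empty slice.
```

```bash
cat >> h.py <<'E'
from scipy.spatial.transform import Rotation as Ro
def plan(p,yaw,o=None,quiet=0):
    """tool pointing straight down with tool y = -(y axis of object at yaw, deg); prints normalised row."""
    o=o or ctrl.get_obs(); R0=Ro.from_rotvec(o["tool_rot"])
    c,s=np.cos(np.radians(yaw)),np.sin(np.radians(yaw))
    R1=Ro.from_matrix(np.array([[c,s,0],[s,-c,0],[0,0,-1]]))   # cols: x=(c,s), y=(s,-c), z=-Z
    d=R0.inv().apply(np.array(p)-o["tool_pos"])/.6; w=(R0.inv()*R1).as_rotvec()/(np.pi/2)
    print(np.r_[d,w].round(4).tolist(),"mm",np.linalg.norm(np.array(p)-o["tool_pos"])*1e3)
E
python3 - <<'E'
from h import *
plan([.4666,-.053,.20],25.9)
uv=[(396,180.5),(463.5,170),(475.5,236),(402,244.4)]
p=ray("top",uv,.076); print(p[:,:2].round(4).tolist(),p.mean(0))
E
```

```text
[0.7189, -0.7316, 0.1728, -0.0012, -0.0003, -0.1014] mm 624.095080893385
[[0.6463, -0.2157], [0.6723, -0.3949], [0.4967, -0.4219], [0.4767, -0.2284]] [ 0.57297638 -0.31523119  0.076     ]
```

apply_moves:
  rows: [0.719,-0.732,0.173,-0.001,0,-0.101,0.719,-0.732,0.173,-0.001,0,-0.101,0.719,-0.732,0.173,-0.001,0,-0.101,0.719,-0.732,0.173,-0.001,0,-0.101,0.719,-0.732,0.173,-0.001,0,-0.101,0.719,-0.732,0.173,-0.001,0,-0.101,0.719,-0.732,0.173,-0.001,0,-0.101,0.719,-0.732,0.173,-0.001,0,-0.101,0.719,-0.732,0.173,-0.001,0,-0.101,0.719,-0.732,0.173,-0.001,0,-0.101,0.719,-0.732,0.173,-0.001,0,-0.101,0.719,-0.732,0.173,-0.001,0,-0.101,0.719,-0.732,0.173,-0.001,0,-0.101,0.719,-0.732,0.173,-0.001,0,-0.101,0.719,-0.732,0.173,-0.001,0,-0.101,0.719,-0.732,0.173,-0.001,0,-0.101]
  grip: 1

```text
t: 1.7
tool_pos: [0.4664, -0.0542, 0.2002]
tool_rot: [3.06, 0.701, 0.0]
contact_force: [-0.5, 0.2, 0.6]
opening: 0.0855
grip_force: 0.0
```

apply_moves:
  rows: [0,0,0.05,0,0,0,0,0,0.1,0,0,0,0,-0.001,0.135,0,0,0,0,-0.001,0.135,0,0,0]

```text
t: 2.1
tool_pos: [0.4638, -0.0536, 0.116]
tool_rot: [-3.061, -0.699, 0.009]
contact_force: [-0.9, 0.8, 0.4]
opening: 0.0855
grip_force: 0.0
```

apply_moves:
  rows: [0,0,0,0,0,0,0,0,0,0,0,0,0,0,0,0,0,0,0,0,0,0,0,0,0,0,0,0,0,0,0,0,0,0,0,0,0,0,0,0,0,0,0,0,0,0,0,0]
  grip: 0
  grip_force: 70

```text
t: 2.9
tool_pos: [0.467, -0.053, 0.12]
tool_rot: [3.06, 0.703, 0.002]
contact_force: [-1.2, 0.8, 6.0]
opening: 0.0111
grip_force: 69.2
```

Run:
```python
from h import *
o=ctrl.get_obs(); print(o["opening"],o["grip_force"],o["contact_force"].round(1))
plan([.602,-.058,o["tool_pos"][2]+.02],-8,o)
```

```text
0.011092503720129512 69.23869371414185 [-1.2  0.8  6. ]
[0.1988, 0.1057, -0.0329, 0.0013, -0.001, 0.3764] mm 136.55655683389483
```

apply_moves:
  rows: [0,0,-0.02,0,0,0,0,0,-0.04,0,0,0,0.04,0.02,-0.05,0,0,0.08,0.09,0.04,-0.05,0,0,0.16,0.14,0.07,-0.05,0,0,0.24,0.18,0.09,-0.045,0,0,0.32,0.198,0.105,-0.04,0,0,0.36,0.199,0.106,-0.033,0,0,0.376,0.199,0.106,-0.033,0,0,0.376,0.199,0.106,-0.033,0,0,0.376,0.199,0.106,-0.033,0,0,0.376]

```text
t: 4.0
tool_pos: [0.6008, -0.0579, 0.139]
tool_rot: [3.133, -0.217, 0.0]
contact_force: [-0.6, -0.1, -2.2]
opening: 0.0109
grip_force: 68.4
```

Run:
```python
from h import *
for n in("top","side"):
    im,d=ctrl.get_image(n); np.savez(f"/tmp/{n}0.npz",im=im,d=d); locals()[n]=im
c=lambda im,x,y,w,h:cv2.resize(im[y:y+h,x:x+w],(400,300),interpolation=cv2.INTER_CUBIC)
cv2.imwrite("pics/stage.png",np.hstack([c(top,170,110,240,180),c(side,160,180,240,180)]))
o=ctrl.get_obs(); print(o["tool_pos"],o["contact_force"].round(1),o["wrist_torque"].round(2))
plan([.602,-.058,.1205],-8,o);plan([.613,.0215,.1205],-8,o)
```

```text
[ 0.60114003 -0.05796036  0.13926176] [ 0.  -0.  -2.2] [-0.01  0.06  0.02]
[0.0014, -0.0002, 0.0313, 0.0009, -0.0006, 0.0005] mm 18.781498749511194
[0.0012, -0.1339, 0.0311, 0.0009, -0.0006, 0.0005] mm 82.50218922986893
```

View pics/stage.png

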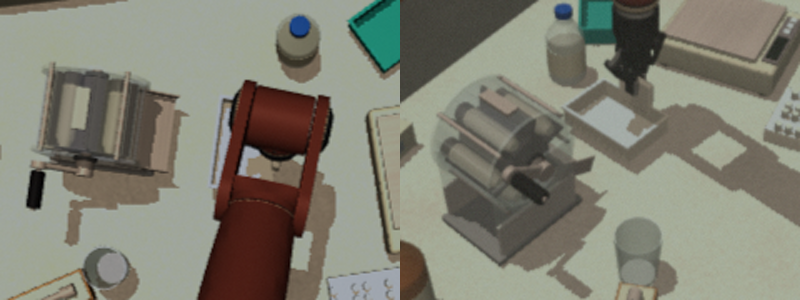

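apply_moves:
  rows: [0.001,0,0.015,0.001,-0.001,0,0.001,0,0.027,0.001,-0.001,0,0.001,-0.03,0.027,0.001,-0.001,0,0.001,-0.06,0.027,0.001,-0.001,0,0.001,-0.09,0.027,0.001,-0.001,0,0.001,-0.12,0.027,0.001,-0.001,0,0.001,-0.136,0.027,0.001,-0.001,0,0.001,-0.136,0.028,0.001,-0.001,0,0.001,-0.136,0.03,0.001,-0.001,0,0.001,-0.136,0.032,0.001,-0.001,0,0.001,-0.136,0.032,0.001,-0.001,0,0.001,-0.136,0.032,0.001,-0.001,0]

```text
t: 5.3
tool_pos: [0.6137, 0.0221, 0.12]
tool_rot: [-3.134, 0.22, 0.001]
contact_force: [-1.3, -0.3, 1.4]
opening: 0.0109
grip_force: 69.0
```

Run:
```python
from h import *
for n in("top","side"):
    im,d=ctrl.get_image(n); np.savez(f"/tmp/{n}0.npz",im=im,d=d); locals()[n]=im
c=lambda im,x,y,w,h:cv2.resize(im[y:y+h,x:x+w],(400,300),interpolation=cv2.INTER_CUBIC)
cv2.imwrite("pics/under.png",np.hstack([c(top,230,140,120,90),c(side,210,200,160,120)]))
o=ctrl.get_obs(); print(o["tool_pos"],o["contact_force"].round(1),o["wrist_torque"].round(2))
```

```text
[0.61371174 0.02221316 0.1200282 ] [-1.6  0.5  1.2] [-0.04  0.09  0.01]
```

View pics/under.png

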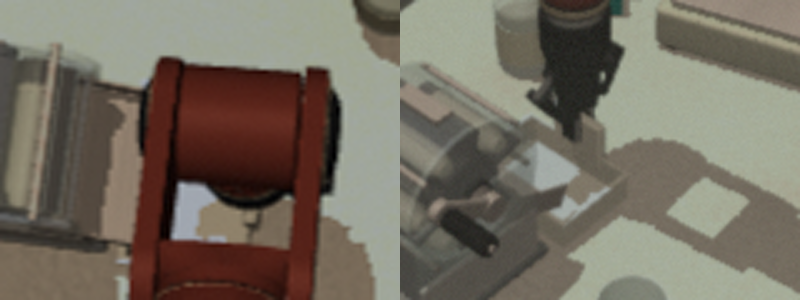

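The tray sits under the lip (tray corner at about (545,235) in the side crop), so I'll release and rise.

apply_moves:
  rows: [0,0,0,0,0,0,0,0,0,0,0,0,0,0,0,0,0,0,0,0,0,0,0,0,0,0,0,0,0,0,0,0,-0.05,0,0,0,0,0,-0.13,0,0,0,0,0,-0.21,0,0,0,0,0,-0.3,0,0,0,0,0,-0.38,0,0,0,0,0,-0.4,0,0,0,0,0,-0.4,0,0,0]
  grip: 1

```text
t: 6.6
tool_pos: [0.6148, 0.0225, 0.3641]
tool_rot: [-3.134, 0.218, -0.011]
contact_force: [-0.1, 0.3, -1.0]
opening: 0.0854
grip_force: 0.0
```

Run:
```python
from h import *
o=ctrl.get_obs(); print(o["tool_pos"],o["opening"])
plan([.529,.298,.36],-8,o)
```

```text
[0.61480678 0.0225473  0.36409649] 0.08537294827748325
[-0.2053, -0.4348, 0.0057, -0.0004, -0.0043, 0.0003] mm 288.5373048662934
```

apply_moves:
  rows: [-0.203,-0.435,0,0,0,0,-0.203,-0.435,0,0,0,0,-0.203,-0.435,0,0,0,0,-0.203,-0.435,0,0,0,0,-0.203,-0.435,0,0,0,0,-0.203,-0.435,0,0,0,0,-0.203,-0.435,0,0,0,0,-0.203,-0.435,0,0,0,0,-0.203,-0.435,0,0,0,0,-0.203,-0.435,0,0,0,0]

```text
t: 7.6
tool_pos: [0.5297, 0.2967, 0.3589]
tool_rot: [3.133, -0.221, -0.003]
contact_force: [-0.1, -1.1, 0.0]
opening: 0.0858
grip_force: 0.0
```

Run:
```python
from h import *
for n in("top","side"):
    im,d=ctrl.get_image(n); np.savez(f"/tmp/{n}0.npz",im=im,d=d); locals()[n]=im
t,dt=load("top"); P=cloud("top",dt)
k=(t[...,0].astype(int)-t[...,1]>3)&(P[...,2]<.1); k[:, :255]=0;k[:,345:]=0;k[:150]=0;k[230:]=0
v,u=np.nonzero(k)
q=ray("top",np.c_[u,v].astype(float),.038)[:,:2].astype(np.float32); print(len(q),cv2.minAreaRect(q))
k2=(P[...,2]>.065)&(P[...,2]<.09); k2[:, :300]=0;k2[:,345:]=0;k2[:150]=0;k2[230:]=0
print("grip",k2.sum(),cv2.minAreaRect(P[k2][:,:2].astype(np.float32)))
c=lambda im,x,y,w,h:cv2.resize(im[y:y+h,x:x+w],(400,300),interpolation=cv2.INTER_CUBIC)
cv2.imwrite("pics/crank.png",np.hstack([c(top,170,110,180,135),c(side,160,160,200,150)]))
o=ctrl.get_obs(); print(o["tool_pos"]); plan([.529,.298,.241],-8,o)
```

```text
1451 ((0.6213276982307434, 0.0735158622264862), (0.10215485841035843, 0.15053507685661316), 82.13798522949219)
grip 123 ((0.6131000518798828, 0.021694231778383255), (0.012262854725122452, 0.06923095881938934), 82.4240951538086)
[0.52977388 0.29683884 0.35955371]
[-0.0013, -0.0017, 0.1976, 0.0, 0.0007, -0.0009] mm 118.56192358970723
```

View pics/crank.png

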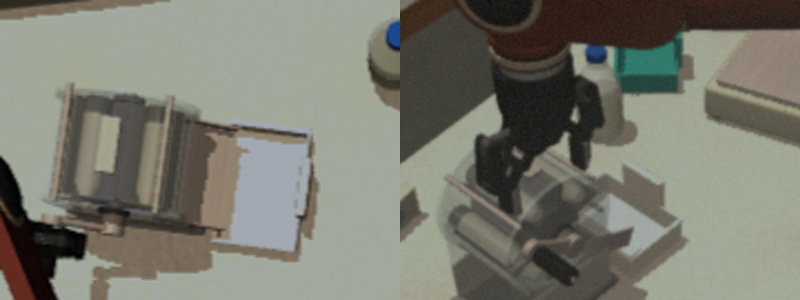

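apply_moves:
  rows: [0,0,0.06,0,0,0,-0.001,-0.001,0.12,0,0,0,-0.001,-0.001,0.17,0,0,0,-0.001,-0.001,0.197,0,0,0,-0.001,-0.001,0.197,0,0,0,-0.001,-0.001,0.197,0,0,0]

```text
t: 8.3
tool_pos: [0.5294, 0.2986, 0.2429]
tool_rot: [-3.133, 0.219, -0.001]
contact_force: [1.0, 0.6, 0.6]
opening: 0.085
grip_force: 0.0
```

apply_moves:
  rows: [0,0,0,0,0,0,0,0,0,0,0,0,0,0,0,0,0,0,0,0,0,0,0,0,0,0,0,0,0,0,0,0,0,0,0,0,0,0,0,0,0,0,0,0,0,0,0,0]
  grip: 0
  grip_force: 35

```text
t: 9.1
tool_pos: [0.5289, 0.2992, 0.2423]
tool_rot: [-3.132, 0.218, -0.0]
contact_force: [0.4, 2.6, 2.6]
opening: 0.0212
grip_force: 34.4
```

Run:
```python
from h import *
o=ctrl.get_obs(); print({k:np.round(o[k],4).tolist() for k in("t","tool_pos","tool_rot","contact_force","wrist_torque","opening","grip_force")})
```

```text
{'t': 9.1, 'tool_pos': [0.5289, 0.2992, 0.2423], 'tool_rot': [-3.1323, 0.218, -0.0003], 'contact_force': [0.4425, 2.5626, 2.6049], 'wrist_torque': [0.611, -0.0565, -0.0208], 'opening': 0.0212, 'grip_force': 34.4216}
```

```bash
cat >> h.py <<'E'
def arc(a0,th0,th1,n):
    """tool y,z row values for joint change th0->th1 with start angle a0(deg) at th=0, relative to th0"""
    a=np.radians(a0)-np.linspace(th0,th1,n+1); r=.07/.6
    print([(round(float(y),3),round(float(z),3)) for y,z in zip(r*(np.sin(a[0])-np.sin(a[1:])),-r*(np.cos(a[1:])-np.cos(a[0])))])
E
python3 -c "
from h import *
arc(58.5,0,.5,10)"
```

```text
[(0.003, -0.005), (0.007, -0.01), (0.01, -0.014), (0.014, -0.019), (0.018, -0.023), (0.022, -0.027), (0.027, -0.03), (0.032, -0.034), (0.036, -0.037), (0.041, -0.04)]
```

apply_moves:
  rows: [0,0.002,-0.003,0,0,0,0,0.003,-0.005,0,0,0,0,0.005,-0.008,0,0,0,0,0.007,-0.01,0,0,0,0,0.009,-0.012,0,0,0,0,0.01,-0.014,0,0,0,0,0.012,-0.017,0,0,0,0,0.014,-0.019,0,0,0,0,0.016,-0.021,0,0,0,0,0.018,-0.023,0,0,0,0,0.02,-0.025,0,0,0,0,0.022,-0.027,0,0,0,0,0.025,-0.029,0,0,0,0,0.027,-0.03,0,0,0,0,0.03,-0.032,0,0,0,0,0.032,-0.034,0,0,0,0,0.034,-0.036,0,0,0,0,0.036,-0.037,0,0,0,0,0.039,-0.039,0,0,0,0,0.041,-0.04,0,0,0]

```text
t: 11.1
tool_pos: [0.5254, 0.2739, 0.2654]
tool_rot: [3.133, -0.219, -0.001]
contact_force: [4.9, 2.0, -1.0]
opening: 0.0211
grip_force: 34.3
```

Run:
```python
from h import *
o=ctrl.get_obs(); print({k:np.round(o[k],4).tolist() for k in("t","tool_pos","tool_rot","contact_force","wrist_torque","opening","grip_force")})
arc(58.5,.5,1.15,18)
```

```text
{'t': 11.1, 'tool_pos': [0.5254, 0.2739, 0.2654], 'tool_rot': [3.1335, -0.2187, -0.0011], 'contact_force': [4.9222, 1.9824, -1.0054], 'wrist_torque': [0.2191, -0.7444, 0.0494], 'opening': 0.0211, 'grip_force': 34.3456}
[(0.004, -0.002), (0.007, -0.004), (0.011, -0.006), (0.015, -0.007), (0.019, -0.009), (0.023, -0.01), (0.027, -0.011), (0.031, -0.012), (0.035, -0.013), (0.039, -0.014), (0.044, -0.015), (0.048, -0.015), (0.052, -0.015), (0.056, -0.015), (0.06, -0.015), (0.065, -0.015), (0.069, -0.015), (0.073, -0.015)]
```

apply_moves:
  rows: [0,0.004,-0.002,0,0,0,0,0.007,-0.004,0,0,0,0,0.011,-0.006,0,0,0,0,0.015,-0.007,0,0,0,0,0.019,-0.009,0,0,0,0,0.023,-0.01,0,0,0,0,0.027,-0.011,0,0,0,0,0.031,-0.012,0,0,0,0,0.033,-0.013,0,0,0,0,0.035,-0.013,0,0,0,0,0.037,-0.014,0,0,0,0,0.039,-0.014,0,0,0,0,0.042,-0.015,0,0,0,0,0.044,-0.015,0,0,0,0,0.046,-0.015,0,0,0,0,0.048,-0.015,0,0,0,0,0.05,-0.015,0,0,0,0,0.052,-0.015,0,0,0]

```text
t: 12.9
tool_pos: [0.5211, 0.2428, 0.2735]
tool_rot: [3.133, -0.219, -0.001]
contact_force: [6.8, 1.7, -4.0]
opening: 0.021
grip_force: 34.5
```

apply_moves:
  rows: [0,0.002,0,0,0,0,0,0.004,0,0,0,0,0,0.006,0,0,0,0,0,0.008,0,0,0,0,0,0.01,0,0,0,0,0,0.012,0,0,0,0,0,0.014,0,0,0,0,0,0.016,0,0,0,0,0,0.018,0,0,0,0,0,0.02,0,0,0,0,0,0.02,0,0,0,0,0,0.02,0,0,0,0,0,0.02,0,0,0,0,0,0.02,0,0,0,0,0,0.02,0,0,0,0]

```text
t: 14.4
tool_pos: [0.5194, 0.2309, 0.2727]
tool_rot: [3.133, -0.219, -0.001]
contact_force: [8.3, 2.2, -7.7]
opening: 0.0209
grip_force: 34.5
```

Run:
```python
from h import *
for n in("top","side"):
    im,d=ctrl.get_image(n); np.savez(f"/tmp/{n}0.npz",im=im,d=d); locals()[n]=im
c=lambda im,x,y,w,h:cv2.resize(im[y:y+h,x:x+w],(400,300),interpolation=cv2.INTER_CUBIC)
cv2.imwrite("pics/drop1.png",np.hstack([c(top,170,110,180,135),c(side,160,160,200,150)]))
o=ctrl.get_obs(); print({k:np.round(o[k],4).tolist() for k in("t","tool_pos","contact_force","wrist_torque","opening","grip_force")})
arc(58.5,1.15,1.8,13); arc(58.5,1.8,2.2,20)
```

```text
{'t': 14.5, 'tool_pos': [0.5194, 0.2309, 0.2727], 'contact_force': [8.1633, 1.8657, -8.3625], 'wrist_torque': [0.1795, -1.4083, 0.0291], 'opening': 0.0207, 'grip_force': 34.5144}
[(0.006, 0.001), (0.011, 0.002), (0.017, 0.004), (0.023, 0.005), (0.028, 0.007), (0.034, 0.01), (0.039, 0.012), (0.044, 0.015), (0.049, 0.018), (0.054, 0.021), (0.058, 0.025), (0.063, 0.029), (0.067, 0.033)]
[(0.002, 0.002), (0.003, 0.003), (0.005, 0.005), (0.006, 0.007), (0.008, 0.009), (0.009, 0.01), (0.011, 0.012), (0.012, 0.014), (0.014, 0.016), (0.015, 0.018), (0.016, 0.02), (0.017, 0.022), (0.019, 0.024), (0.02, 0.026), (0.021, 0.028), (0.022, 0.03), (0.023, 0.032), (0.024, 0.034), (0.025, 0.036), (0.026, 0.038)]
```

View pics/drop1.png

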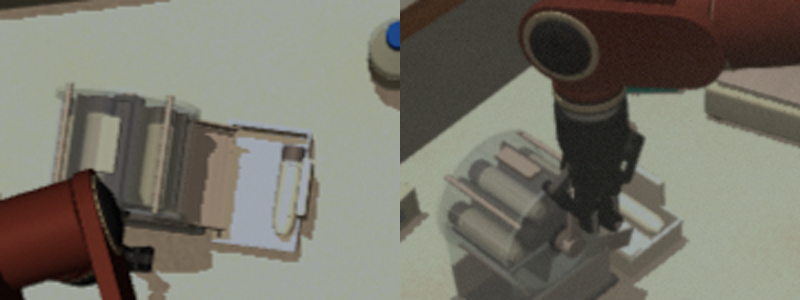

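Tube 1 lies in the tray (top crop (290,190)). The tool rides slightly high and drifts in -x, so I'll correct both while turning on.

apply_moves:
  rows: [0.001,0.004,0.003,0,0,0,0.002,0.008,0.005,0,0,0,0.003,0.011,0.006,0,0,0,0.004,0.015,0.007,0,0,0,0.005,0.019,0.008,0,0,0,0.005,0.023,0.009,0,0,0,0.005,0.026,0.01,0,0,0,0.005,0.03,0.012,0,0,0,0.005,0.034,0.014,0,0,0,0.006,0.037,0.015,0,0,0,0.006,0.041,0.017,0,0,0,0.006,0.044,0.019,0,0,0,0.006,0.047,0.021,0,0,0,0.007,0.051,0.023,0,0,0,0.007,0.054,0.025,0,0,0,0.007,0.057,0.028,0,0,0,0.007,0.06,0.03,0,0,0,0.008,0.063,0.033,0,0,0,0.008,0.065,0.035,0,0,0,0.008,0.067,0.037,0,0,0]

```text
t: 16.5
tool_pos: [0.5148, 0.1906, 0.2505]
tool_rot: [3.131, -0.217, -0.021]
contact_force: [-11.9, -0.9, 4.3]
opening: 0.0208
grip_force: 35.5
```

apply_moves:
  rows: [0,0.002,0.002,0,0,0,0,0.003,0.003,0,0,0,0,0.005,0.005,0,0,0,0,0.006,0.007,0,0,0,0,0.008,0.009,0,0,0,0,0.009,0.01,0,0,0,0.001,0.011,0.012,0,0,0,0.001,0.012,0.014,0,0,0,0.001,0.014,0.016,0,0,0,0.001,0.015,0.018,0,0,0,0.001,0.016,0.02,0,0,0,0.001,0.017,0.022,0,0,0,0.001,0.019,0.024,0,0,0,0.002,0.02,0.026,0,0,0,0.002,0.021,0.028,0,0,0,0.002,0.022,0.03,0,0,0,0.002,0.022,0.03,0,0,0,0.002,0.022,0.03,0,0,0,0.002,0.022,0.03,0,0,0]

```text
t: 18.4
tool_pos: [0.5132, 0.178, 0.231]
tool_rot: [3.132, -0.217, -0.025]
contact_force: [-12.1, 2.3, 0.5]
opening: 0.0211
grip_force: 35.2
```

Run:
```python
from h import *
for n in("top","side"):
    im,d=ctrl.get_image(n); np.savez(f"/tmp/{n}0.npz",im=im,d=d); locals()[n]=im
c=lambda im,x,y,w,h:cv2.resize(im[y:y+h,x:x+w],(400,300),interpolation=cv2.INTER_CUBIC)
cv2.imwrite("pics/drop2.png",np.hstack([c(top,170,110,180,135),c(side,160,160,200,150)]))
o=ctrl.get_obs(); print({k:np.round(o[k],4).tolist() for k in("t","tool_pos","contact_force","wrist_torque","opening","grip_force")})
```

```text
{'t': 18.5, 'tool_pos': [0.5132, 0.1779, 0.231], 'contact_force': [-12.8372, 1.3866, -0.5948], 'wrist_torque': [0.2546, 1.8675, 0.005], 'opening': 0.0208, 'grip_force': 35.2289}
```

View pics/drop2.png

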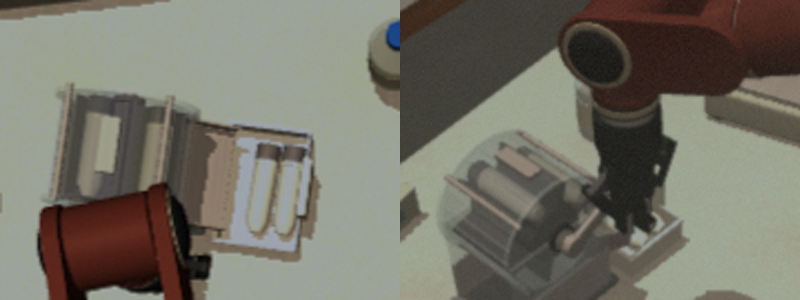

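Both tubes now lie side by side in the tray (top crop (262,190) and (288,190)). Next: let go of the crank, rise, and go to the tray grip.

apply_moves:
  rows: [0,0,0,0,0,0,0,0,0,0,0,0,0,0,0,0,0,0,0,0,0,0,0,0,0,0,0,0,0,0,0,0,-0.04,0,0,0,0,0,-0.1,0,0,0,0,0,-0.17,0,0,0,0,0,-0.21,0,0,0,0,0,-0.22,0,0,0,0,0,-0.22,0,0,0]
  grip: 1

```text
t: 19.6
tool_pos: [0.5182, 0.1778, 0.3672]
tool_rot: [-3.133, 0.219, -0.002]
contact_force: [-0.3, 0.7, -0.9]
opening: 0.0855
grip_force: 0.0
```

Run:
```python
from h import *
im,d=ctrl.get_image("top"); P=cloud("top",d)
k2=(P[...,2]>.065)&(P[...,2]<.09); k2[:, :300]=0;k2[:,345:]=0;k2[:150]=0;k2[230:]=0
print("grip",k2.sum(),cv2.minAreaRect(P[k2][:,:2].astype(np.float32)))
o=ctrl.get_obs(); print(o["tool_pos"],o["contact_force"])
plan([.6133,.022,.36],-8,o)
```

```text
grip 126 ((0.6131414771080017, 0.02102162316441536), (0.012094109319150448, 0.06935521960258484), 82.08229064941406)
[0.51772692 0.17768457 0.3653001 ] [-1.59726324 -0.34276731 -1.20873247]
[0.1938, 0.2349, 0.0085, 0.0001, 0.0012, 0.0003] mm 182.75664786186442
```

apply_moves:
  rows: [0.194,0.235,0.005,0,0.001,0,0.194,0.235,0.005,0,0.001,0,0.194,0.235,0.005,0,0.001,0,0.194,0.235,0.005,0,0.001,0,0.194,0.235,0.005,0,0.001,0,0.194,0.235,0.005,0,0.001,0,0.194,0.235,0.005,0,0.001,0]

```text
t: 20.35
tool_pos: [0.6129, 0.0229, 0.3617]
tool_rot: [-3.134, 0.217, 0.003]
contact_force: [0.2, -0.9, 0.5]
opening: 0.0855
grip_force: 0.0
```

Run:
```python
from h import *
plan([.6133,.0216,.120],-8)
```

```text
[0.0017, 0.0022, 0.4028, -0.0003, 0.0012, 0.0009] mm 241.7068741019771
```

apply_moves:
  rows: [0,0.001,0.08,0,0.001,0,0,0.001,0.16,0,0.001,0,0,0.001,0.24,0,0.001,0,0,0.001,0.3,0,0.001,0,0,0.001,0.35,0,0.001,0,0,0.001,0.385,0,0.001,0,0,0.001,0.403,0,0.001,0,0,0.001,0.403,0,0.001,0,0,0.001,0.403,0,0.001,0]

```text
t: 21.25
tool_pos: [0.6142, 0.022, 0.1227]
tool_rot: [-3.134, 0.217, -0.006]
contact_force: [-0.0, 0.8, 0.1]
opening: 0.0857
grip_force: 0.0
```

apply_moves:
  rows: [0,0,0,0,0,0,0,0,0,0,0,0,0,0,0,0,0,0,0,0,0,0,0,0,0,0,0,0,0,0,0,0,0,0,0,0,0,0,0,0,0,0,0,0,0,0,0,0,0,0,0,0,0,0]
  grip: 0
  grip_force: 80

```text
t: 22.15
tool_pos: [0.614, 0.0212, 0.1219]
tool_rot: [3.134, -0.219, 0.005]
contact_force: [-0.3, -1.3, 3.4]
opening: 0.0109
grip_force: 78.6
```

Run:
```python
from h import *
o=ctrl.get_obs(); print(o["t"],o["tool_pos"],o["contact_force"].round(1),o["opening"],o["grip_force"])
# slide out 100 mm, lift, then pan: tray yaw 8
plan([.6133-.014,.0216-.099,.123],-8,o)
c,s=np.cos(.14),np.sin(.14); g=np.array([.573,-.3155])+.052*np.array([s,-c]); print(g)
plan([*g,.24],8,o)
```

```text
22.15 [0.61400165 0.02123157 0.12186922] [-0.3 -1.3  3.4] 0.010906872288177466 78.59452843666077
[-0.0014, 0.1662, -0.0019, 0.0, -0.0019, 0.0002] mm 99.72765080936892
[ 0.58025624 -0.36699123]
[0.0347, 0.6486, -0.1968, 0.0003, -0.0019, -0.1775] mm 407.19845382938496
```

apply_moves:
  rows: [0,0,-0.003,0,0,0,0,0.004,-0.004,0,0,0,0,0.012,-0.004,0,0,0,0,0.024,-0.004,0,0,0,0,0.04,-0.004,0,0,0,0,0.06,-0.004,0,0,0,0,0.082,-0.004,0,0,0,0,0.104,-0.004,0,0,0,0,0.124,-0.004,0,0,0,0,0.141,-0.004,0,0,0,0,0.154,-0.005,0,0,0,0,0.162,-0.01,0,0,0,0,0.166,-0.02,0,0,0,0,0.166,-0.035,0,0,0,0,0.166,-0.055,0,0,0,0,0.166,-0.08,0,0,0,0,0.166,-0.11,0,0,0,0,0.166,-0.14,0,0,0,0,0.166,-0.165,0,0,0,0,0.166,-0.18,0,0,0]

```text
t: 24.15
tool_pos: [0.6004, -0.0771, 0.2323]
tool_rot: [3.133, -0.218, 0.009]
contact_force: [-0.7, 0.4, -2.9]
opening: 0.0108
grip_force: 78.0
```

Run:
```python
from h import *
o=ctrl.get_obs(); print(o["t"],o["tool_pos"],o["contact_force"].round(1),o["opening"],o["wrist_torque"].round(2))
plan([.5803,-.367,.24],8,o)
```

```text
24.15 [ 0.60044259 -0.0771386   0.23234297] [-0.7  0.4 -2.9] 0.010849069769434507 [-0.1   0.04 -0.  ]
[0.0336, 0.4831, -0.0125, 0.0006, -0.0037, -0.1772] mm 290.66128812917606
```

apply_moves:
  rows: [0,0.004,-0.002,0,-0.001,-0.001,0.001,0.015,-0.005,0,-0.002,-0.005,0.002,0.034,-0.008,0,-0.002,-0.012,0.004,0.06,-0.01,0,-0.002,-0.022,0.006,0.09,-0.012,0,-0.003,-0.033,0.009,0.125,-0.012,0,-0.003,-0.046,0.011,0.161,-0.012,0,-0.003,-0.059,0.014,0.198,-0.012,0,-0.003,-0.073,0.016,0.236,-0.012,0,-0.003,-0.087,0.019,0.274,-0.012,0,-0.003,-0.1,0.022,0.311,-0.012,0,-0.003,-0.114,0.024,0.347,-0.012,0,-0.003,-0.127,0.027,0.381,-0.012,0,-0.003,-0.14,0.029,0.412,-0.012,0,-0.003,-0.151,0.031,0.439,-0.012,0,-0.003,-0.161,0.032,0.46,-0.012,0,-0.003,-0.169,0.033,0.474,-0.012,0,-0.003,-0.174,0.034,0.481,-0.012,0,-0.003,-0.177,0.034,0.483,-0.012,0,-0.003,-0.177,0.034,0.483,-0.012,0,-0.003,-0.177]

```text
t: 26.15
tool_pos: [0.5797, -0.3667, 0.2365]
tool_rot: [-3.134, -0.218, 0.004]
contact_force: [0.4, 0.4, -2.8]
opening: 0.0109
grip_force: 78.0
```

Run:
```python
from h import *
im,d=ctrl.get_image("side"); top,dt=ctrl.get_image("top")
c=lambda im,x,y,w,h:cv2.resize(im[y:y+h,x:x+w],(400,300),interpolation=cv2.INTER_CUBIC)
cv2.imwrite("pics/overpan.png",np.hstack([c(top,360,130,160,120),c(im,260,110,200,150)]))
o=ctrl.get_obs(); print(o["t"],o["tool_pos"],o["contact_force"].round(1),o["opening"],o["wrist_torque"].round(2))
plan([.5803,-.367,.20],8,o)
```

```text
26.25 [ 0.57981804 -0.36644456  0.23666425] [-0.5  0.1 -3. ] 0.010799354701893835 [-0.13  0.03  0.  ]
[0.0008, 0.0011, 0.0611, -0.0003, 0.0015, -0.0001] mm 36.67161987268801
```

View pics/overpan.png

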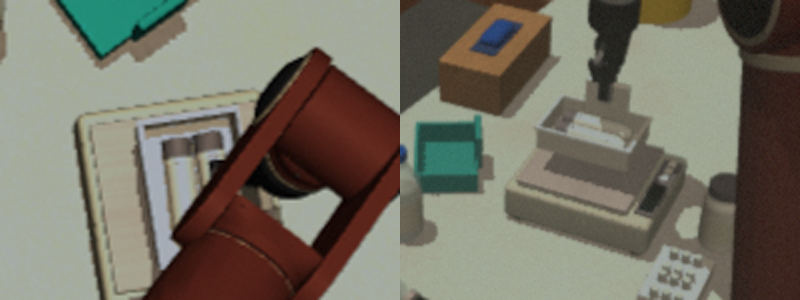

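Both tubes are in the tray over the pan, with the tray aligned. I'll lower slowly.

apply_moves:
  rows: [0,0,0.006,0,0.001,0,0.001,0.001,0.015,0,0.001,0,0.001,0.001,0.025,0,0.001,0,0.001,0.001,0.034,0,0.001,0,0.001,0.001,0.042,0,0.001,0,0.001,0.001,0.049,0,0.001,0,0.001,0.001,0.054,0,0.001,0,0.001,0.001,0.057,0,0.001,0,0.001,0.001,0.059,0,0.001,0,0.001,0.001,0.06,0,0.001,0,0.001,0.001,0.061,0,0.001,0,0.001,0.001,0.062,0,0.001,0,0.001,0.001,0.062,0,0.001,0,0.001,0.001,0.062,0,0.001,0]

```text
t: 27.65
tool_pos: [0.5803, -0.3676, 0.1995]
tool_rot: [-3.134, -0.218, 0.001]
contact_force: [-0.0, 0.6, -2.9]
opening: 0.0108
grip_force: 78.0
```

Run:
```python
from h import *
o=ctrl.get_obs(); print(o["t"],o["tool_pos"],o["contact_force"].round(1),o["wrist_torque"].round(2))
```

```text
27.65 [ 0.58027956 -0.36758421  0.19953969] [-0.   0.6 -2.9] [-0.12 -0.02 -0.  ]
```

Still hanging, so I'll go another 2 mm or so in small steps.

apply_moves:
  rows: [0,0,0.001,0,0,0,0,0,0.002,0,0,0,0,0,0.003,0,0,0,0,0,0.003,0,0,0,0,0,0.003,0,0,0]

```text
t: 28.15
tool_pos: [0.5803, -0.3676, 0.198]
tool_rot: [3.134, 0.218, -0.001]
contact_force: [-1.0, 0.8, 0.5]
opening: 0.0106
grip_force: 78.5
```

apply_moves:
  rows: [0,0,0.001,0,0,0,0,0,0.001,0,0,0]

```text
t: 28.35
tool_pos: [0.5803, -0.3677, 0.1979]
tool_rot: [3.134, 0.218, -0.001]
contact_force: [-2.4, 1.0, 2.8]
opening: 0.0109
grip_force: 78.9
```

apply_moves:
  rows: [0,0,0,0,0,0,0,0,0,0,0,0,0,0,0,0,0,0,0,0,0,0,0,0,0,0,0,0,0,0,0,0,0,0,0,0,0,0,-0.04,0,0,0,0,0,-0.1,0,0,0,0,0,-0.17,0,0,0,0,0,-0.22,0,0,0,0,0,-0.25,0,0,0,0,0,-0.25,0,0,0]
  grip: 1

```text
t: 29.55
tool_pos: [0.5811, -0.3681, 0.3509]
tool_rot: [3.13, 0.218, 0.006]
contact_force: [0.6, -0.3, -0.3]
opening: 0.0852
grip_force: 0.0
```

apply_moves:
  rows: [-0.08,0.08,0,0,0,0,-0.16,0.16,0,0,0,0,-0.24,0.24,0,0,0,0,-0.3,0.3,0,0,0,0,-0.3,0.3,0,0,0,0,-0.3,0.3,0,0,0,0,-0.3,0.3,0,0,0,0]

```text
t: 30.25
tool_pos: [0.4256, -0.5713, 0.3438]
tool_rot: [-3.13, -0.213, 0.004]
contact_force: [0.4, -0.5, -0.3]
opening: 0.0855
grip_force: 0.0
```

Run:
```python
from h import *
im,d=ctrl.get_image("side"); top,dt=ctrl.get_image("top"); P=cloud("top",dt)
c=lambda im,x,y,w,h:cv2.resize(im[y:y+h,x:x+w],(400,300),interpolation=cv2.INTER_CUBIC)
cv2.imwrite("pics/final.png",np.hstack([c(top,360,130,160,120),c(im,160,110,280,210)]))
k=(P[...,2]>.106)&(P[...,2]<.17);k[:, :385]=0;k[:,485:]=0;k[:155]=0;k[250:]=0
q=P[k&(P[...,2]<.125)]; print("rim",len(q),cv2.minAreaRect(q[:,:2].astype(np.float32)))
A=np.c_[q[:,:2],np.ones(len(q))]; print("tilt",np.linalg.lstsq(A,q[:,2],rcond=None)[0])
g=P[k&(P[...,2]>.14)]; print("grip",len(g),g.mean(0))
o=ctrl.get_obs(); print(o["t"],o["tool_pos"],o["contact_force"].round(1))
```

```text
rim 887 ((0.5730806589126587, -0.31665483117103577), (0.15228791534900665, 0.10681267082691193), 7.804137706756592)
tilt [-0.0068677   0.00704777  0.11787281]
grip 173 [ 0.57915093 -0.36668124  0.15388227]
30.35 [ 0.42748373 -0.56972204  0.34514019] [0.4 0.2 0. ]
```

View pics/final.png

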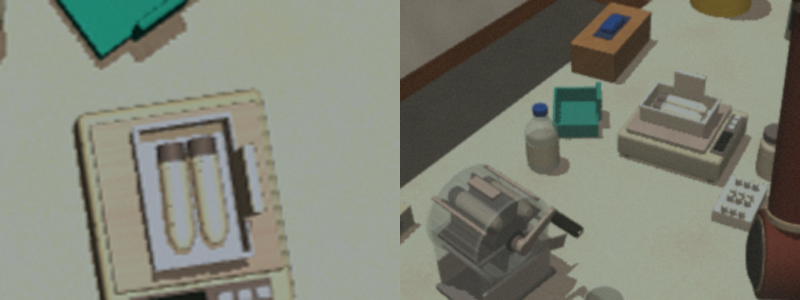

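The tray stands level at (0.573, -0.317) on the pan with both tubes in it (top crop (178,195) and (208,190)). The gripper is clear, so I'm handing in.

```bash
python3 -c "
from station import ctrl
print(ctrl.finish_job())"
```

```text
the job is handed in; nothing more can be done
None
```

I handed the job in at about 30 s: two tubes dropped one at a time into the tray, and the tray now stands level, within about 2 mm of the pan's centre by camera, with both tubes in it and the gripper clear; the hand-in returned no verdict.

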